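# Find the thread hand of a gas outlet's cap and lift it off

## Task

A hose is to go on the left one of the two gas outlets (left as seen from the robot), so take the screw cap off it. Its thread may be right-handed or left-handed and nothing shows which: try the cap one way, and if it will not give, the other; turn it on the way that gives until it is out of the thread, and lift it straight up. Finish while holding the cap in the gripper, upright, about 10 cm above where it sat and over its outlet; leave the other cap and the things round about as they are.

Things in the scene. Friction and masses are not known exactly. Their poses are not given: they have to be found in the camera images.
- outlet_a: One of two alike gas outlets bolted down: square dark base plate 80 x 80 x 10 mm, brass body, vertical threaded brass neck 28 mm across hidden under its cap (cap_a), neck top 62 mm above the origin; short supply stub toward its own +x. Origin: centre of the plate's underside, z up. Which of outlet_a and outlet_b stands on the left (larger y) varies, and with it the hand of the left thread.
- outlet_b: The other gas outlet, with cap_b; same shape, size and frame as outlet_a. Thread of both (hand unknown): wrong way, the cap stops dead within about 7 degrees; right way, 60 to 65 degrees bring it out of the thread while it climbs 3.5 mm (about 4 mm per radian, 3 mm vertical play), then it turns free up to a stop at about 115 degrees. A turn of 75 to 85 degrees is good.
- cap_a: Plain steel screw cap on outlet_a, about 0.3 kg: knurled round skirt 50 mm across; origin: centre of the skirt's underside, z up, 37 mm above the outlet's origin when closed. Flat top 30 mm above the origin; on it an upright square head, 16 x 16 mm with faces square to the cap's x and y, up to 58 mm above the origin. Closed, the cap's x lies along the outlet's own x, within 2 degrees.
- cap_b: Screw cap on outlet_b, just like cap_a. Either cap is pinched from above by its square head, over either pair of faces; gripped moderately, the head slips in the fingers when the cap is blocked. Still in the thread it cannot be pulled off; out of the thread it lifts straight off, its skirt being clear of the neck once it is 25 mm above the closed place. Let go before that, it stays on the neck.
- tape: Bystander: roll of masking tape lying flat, 96 mm across, 25 mm high; origin: centre of its underside.
- tin: Bystander: round food tin, 58 mm across, 72 mm high; origin: centre of its underside.
Not all that is in view belongs to the job. Leave any orange or turquoise look-alike of the cap_b alone.

How it is judged:
On the way:
1. the left outlet's cap is turned out of its thread while still on the neck (((world y of outlet_a above 0.03 m and angle between the x axis of cap_a and the x axis of outlet_a, either way round above 0.9 rad and z of cap_a in the frame of outlet_a below 0.055 m) or (world y of outlet_b above 0.03 m and angle between the x axis of cap_b and the x axis of outlet_b, either way round above 0.9 rad and z of cap_b in the frame of outlet_b below 0.055 m))), for 0.05 s.
At the end, for the whole second after the job is handed in: The left outlet's cap is held by the fingers alone, at rest, 60 to 150 mm above its closed place, within 40 mm of the outlet's axis, tilted under 15 degrees; the other cap is still closed (turned under 11 degrees); tape and tin are within 20 mm of their start (((world y of outlet_a above 0.03 m and z of cap_a in the frame of outlet_a between 0.097 and 0.187 m and horizontal distance between cap_a and outlet_a below 0.04 m and angle between cap_a's own z axis and vertical below 0.26 rad and contact force between cap_a and the fingers above 1 N and contact force between cap_a and outlet_a below 0.1 N and linear speed of cap_a below 0.02 m/s and z of cap_b in the frame of outlet_b below 0.042 m and horizontal distance between cap_b and outlet_b below 0.006 m and angle between the x axis of cap_b and the x axis of outlet_b, either way round below 0.2 rad and distance of each of tape, tin from where it was at the start of the episode below 0.02 m) or (world y of outlet_b above 0.03 m and z of cap_b in the frame of outlet_b between 0.097 and 0.187 m and horizontal distance between cap_b and outlet_b below 0.04 m and angle between cap_b's own z axis and vertical below 0.26 rad and contact force between cap_b and the fingers above 1 N and contact force between cap_b and outlet_b below 0.1 N and linear speed of cap_b below 0.02 m/s and z of cap_a in the frame of outlet_a below 0.042 m and horizontal distance between cap_a and outlet_a below 0.006 m and angle between the x axis of cap_a and the x axis of outlet_a, either way round below 0.2 rad and distance of each of tape, tin from where it was at the start of the episode below 0.02 m))); the arm keeps its last pose, push and grip.
It fails at once if the right outlet's cap is unscrewed or lifted ((world y of outlet_a above 0.03 m and (angle between the x axis of cap_b and the x axis of outlet_b, either way round above 0.3 rad or z of cap_b in the frame of outlet_b above 0.045 m)) or (world y of outlet_b above 0.03 m and (angle between the x axis of cap_a and the x axis of outlet_a, either way round above 0.3 rad or z of cap_a in the frame of outlet_a above 0.045 m))).
It fails at once if a bystander is knocked away (distance of any of tape, tin from where it was at the start of the episode above 0.03 m).
It also fails if it takes over 38 s, if anything falls off the work surface, if the arm or the gripper's body presses on something with over 40 N, if the wrist force passes 120 N, or if a joint passes its speed limit or range.

## Robot

A 7-joint arm with a two-finger parallel gripper is mounted at the origin on a cart in front of the work surface, level with it; the furniture and walls round the work are solid. World frame = base frame: x ahead of the robot, y to its left, z up, the work surface at z = 0. Lengths are in m, angles in rad, forces in N, time in s.
With the tool pointing down it reaches from about 0.35 to 0.9 m from the base axis. Payload 19.9 kg.
Tool frame: the origin (TCP) lies on the centre line of the jaws, within the pads' length; the fingertips stand 19 mm ahead of it and the grasp point (between the pads) is the TCP; z points along the fingers, y is the line along which they close (so a half turn about z gives the same grasp; the last joint's range is limited). The gripper opens to 94 mm and grips with 3 to 60 N. Pads are 16 mm wide; open, the fingers measure 119 mm over their backs; the gripper's body (75 mm by 177 mm) begins 78 mm behind the grasp point.
Start: joints at [1.27, 0.417, -0.01, 1.614, 0.005, 1.111, -0.053], TCP at [0.16, -0.604, 0.224] pointing down, gripper open.
Joint ranges: [-2.81, 2.81], [-0.39, 2.02], [-1.27, 1.25], [0.06, 2.57], [-1.19, 4.33], [0.19, 2], [-2.82, 2.82]. Speed limits (rad/s): [1.89, 1.89, 2.39, 2.39, 3.01, 3.01, 3.01].

## Interface

Orientations are given as a rotation vector (axis times angle).
In Python, from station import * gives the robot as it stands. The module is installed in compiled form; this text tells all that it offers.
- The arm moves only by the tool drive_tool, never from a script. Its argument "series" is text: rows parted by semicolons, each of 7 numbers parted by spaces: the shift along the tool's x, y, z in m, then the turn, a rotation vector about the tool's x, y, z in rad, then the opening in per cent of the stroke, from 0 (shut) to 100 (fully open). A call has 1 to 10 rows; each row shifts and turns the commanded pose from where the row before left it, along the tool's axes as they then stand; what a row does not reach is not made up. A row lasts 1/12 s, in which the tool goes at most 41.7 mm and 7.16 degrees, less where a joint would pass 70% of its speed; a pose out of reach is approached as far as the arm can. A call is refused whole if a number of a shift passes 0.0417 or a number of a turn 0.125, either way. A call with a gripper value outside its range is refused whole. The fingers move at their own pace and stop on an object; "grip_force" is the grip in N (left out, the last holds). Time passes only in rows, so rows that do not move let the fingers close. It gives the time, the measured TCP pose, the force, the opening and the grip force at its end, in the units of the state.
- observe(): the state, without advancing time (a new reading comes with each control period).
- grab_frame(name): name is "scene" or "top"; returns the picture (420x560x3 uint8, red, green, blue); there is no depth.
- camera_params(name): a dict with "fx", "fy", "cx", "cy" (pixels), "rvec" (rotation vector, rad) and "tvec" (3), from world to camera coordinates, as OpenCV has them. Camera axes: x right, y down, z forward; pixel columns grow to the right and rows downward; lengths in m; the calibration is good to about 2 mm. A picture is of the moment at which its call begins. camera_params takes no time and is no camera call.
- sign_off(): hands the job in; it is judged then, once.
Trained networks look in the newest picture that a camera, given by its name, has taken for a name from the list of things; names that differ only in an ending like _2 or _b are one class to them, and where a whole thing is asked for, a point or a joint stands for the part that bears it (a point fixed in the world has none). Each returns a list of dicts, best first, with "score" (0 to 1); they miss things now and then, are a little off and sometimes report something else, mostly with a low value. They report only what shows in the picture. A call takes as long as a camera call. They do not tell look-alikes from the thing itself.
- regions_of(camera, query): "mask" (420x560 bool, what is visible of it) and "box" ([left, top, width, height] in pixels, round what is visible of it).
- tip_of(camera, query): "uv" ([column, row] in pixels: a listed point, or the origin of a listed thing).
The state is a dict: "clock": time; "qpos": joint angles; "qd": joint speeds; "tau": joint torques, N m; "eef_pos": TCP position; "orientation": TCP orientation; "wrist_force": force on the tool from outside, world axes, zero at the start; "torque": the same for the moment, N m; "opening": finger opening in m; "grip_force": force on a finger pad.
Only numpy, scipy, OpenCV 4.12 (cv2) and the standard library are available. Lean on these libraries where they do the work, as an engineer would, in place of code of your own. Each camera call takes 0.05 s, during which the arm holds its last target. There are 200 camera calls.

## Working session

There is one attempt and no reset: what is moved stays moved. The work goes in short steps, Python scripts to look and compute and a tool call to move; the robot and the scene stay as the last step left them, time stands still between calls to the robot, and variables do not carry over. Pictures are saved under pics/ and viewed, at most 10 in all, crops included, and the job is handed in when it is done.

Besides the shell and the picture viewer there is one more tool, called after "Emit:" as name(argument=value, ...), one argument or row to a line, values as JSON. drive_tool: Moves the arm, as the interface text tells. Its arguments: {"type":"object","properties":{"series":{"type":"string"},"grip_force":{"type":"number"}},"required":["series"]}

```bash
mkdir -p pics; cat > h.py <<'E'
from station import *
import numpy as np, cv2
def ray(cam,uv,z):
    p=camera_params(cam);R=cv2.Rodrigues(np.array(p['rvec'],float))[0];t=np.array(p['tvec'],float).ravel()
    d=R.T@np.array([(uv[0]-p['cx'])/p['fx'],(uv[1]-p['cy'])/p['fy'],1]);c=-R.T@t
    return c+d*(z-c[2])/d[2]
def proj(cam,P):
    p=camera_params(cam);R=cv2.Rodrigues(np.array(p['rvec'],float))[0];t=np.array(p['tvec'],float).ravel()
    q=R@np.array(P)+t;return p['fx']*q[0]/q[2]+p['cx'],p['fy']*q[1]/q[2]+p['cy']
E
python3 - <<'E'
from h import *
ims={c:grab_frame(c) for c in('scene','top')}
for c,i in ims.items(): cv2.imwrite(f'pics/{c}0.png',i[:,:,::-1])
for c in ims:
  for q,z in(('outlet_a',0),('cap_a',.037),('tape',0),('tin',0)):
    for r in tip_of(c,q): print(c,q,np.round(r['uv'],1),round(r['score'],2),ray(c,r['uv'],z).round(3))
s=observe();print(s['clock'],s['eef_pos'],s['orientation'],s['opening'])
E
```

```text
scene outlet_a [263.6 267.7] 0.82 [0.492 0.123 0.   ]
scene outlet_a [340.5 229.1] 0.65 [ 0.523 -0.092  0.   ]
scene cap_a [203.9 271.3] 0.93 [0.499 0.243 0.037]
scene cap_a [297.3 303.8] 0.69 [0.347 0.139 0.037]
scene cap_a [343.  219.2] 0.61 [ 0.51  -0.084  0.037]
scene cap_a [263.2 255.5] 0.56 [0.486 0.127 0.037]
scene tape [267.7 215.8] 0.72 [0.65  0.025 0.   ]
scene tin [222.7 226.5] 0.86 [0.662 0.135 0.   ]
scene tin [340.6 230.3] 0.72 [ 0.519 -0.089  0.   ]
top outlet_a [249.8 221.1] 0.78 [0.491 0.125 0.   ]
top outlet_a [368.7 208.2] 0.75 [ 0.513 -0.09   0.   ]
top cap_a [192.9 196. ] 0.93 [0.534 0.221 0.037]
top cap_a [260.6 283.7] 0.92 [0.382 0.104 0.037]
top cap_a [374.  203.2] 0.8 [ 0.519 -0.093  0.037]
top cap_a [247.9 217.9] 0.58 [0.495 0.126 0.037]
top tape [250.3 220.1] 0.47 [0.493 0.124 0.   ]
top tin [248.8 125.4] 0.82 [0.666 0.126 0.   ]
0.5 [ 0.15997245 -0.60415216  0.22440652] [-3.11521202e+00 -4.05403276e-01  4.15274767e-05] 0.09405522046937802
```

View pics/top0.png

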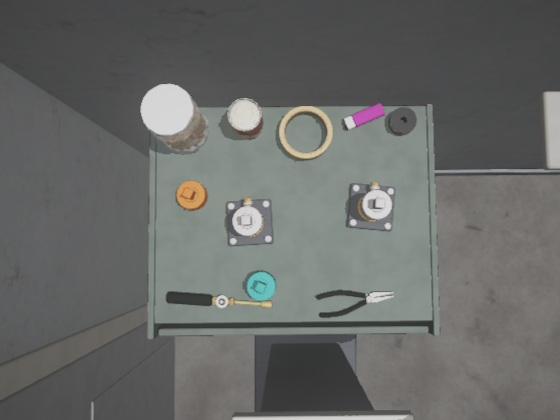

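View pics/scene0.png

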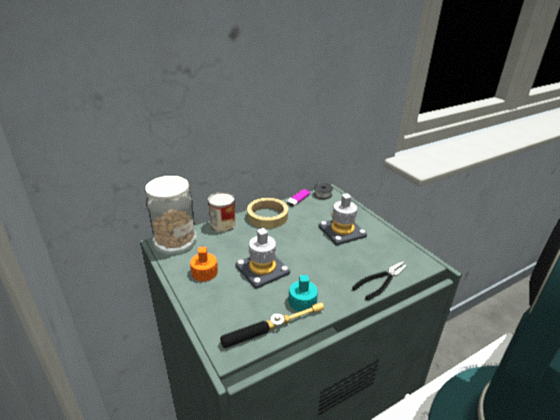

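The top view shows the left outlet's plate at about (249,222) with a white-steel cap. The right outlet is at (371,207). The orange (192,195) and turquoise (261,286) look-alikes are to be ignored. Next I measure the yaw of the plate and head.

```bash
python3 - <<'E'
from h import *
im=cv2.imread('pics/top0.png')
c=cv2.resize(im[190:255,215:285],None,fx=8,fy=8,interpolation=cv2.INTER_CUBIC);cv2.imwrite('pics/crop0.png',c)
for r in regions_of('top','outlet_a')[:2]:
    (m,wh,a)=cv2.minAreaRect(np.argwhere(r['mask'])[:,::-1].astype(np.float32));print(m,wh,a,r['box'],r['score'])
p=camera_params('top');R=cv2.Rodrigues(np.array(p['rvec'],float))[0];print((-R.T@np.array(p['tvec'])).round(3))
for P in((.492,.124,0),(.592,.124,0),(.492,.124,.095),(.492,.124,.067)): print(np.round(proj('top',P),1))
from scipy.spatial.transform import Rotation as Ro
print(Ro.from_rotvec(observe()['orientation']).as_matrix().round(3))
E
```

```text
(370.303466796875, 205.35862731933594) (45.01065444946289, 47.3359260559082) 4.763641834259033 [343.6, 180.0, 49.9, 52.0] 0.64
(248.91827392578125, 221.69261169433594) (47.53225326538086, 44.91236877441406) 86.42366790771484 [226.5, 199.3, 44.1, 46.7] 0.59
[0.446 0.06  0.899]
[250.5 220.7]
[250.3 165.7]
[246.2 217.7]
[247.6 218.7]
[[ 0.967  0.256 -0.   ]
 [ 0.256 -0.967  0.   ]
 [-0.    -0.    -1.   ]]
```

View pics/crop0.png

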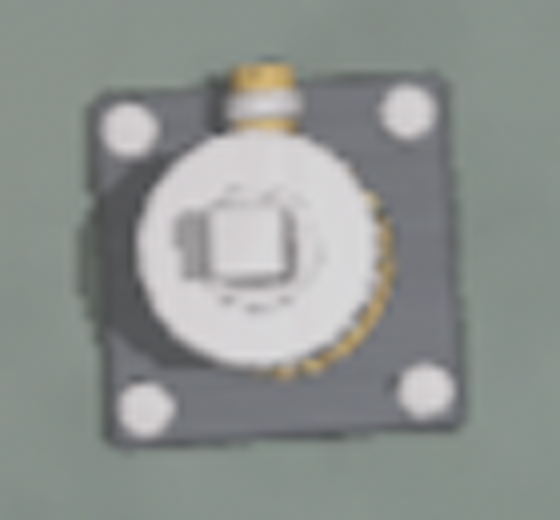

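The left cap's axis is near (0.489, 0.125) and its yaw is +0.065 rad, judged from the bolts and the head. The pixel scale fits the expected heights. I'll swing over on an arc, with the tool turning to yaw 1.636 so the last joint stays mid-range.

Emit:
drive_tool(
  series="0.0282 -0.0064 0 0 0 -0.0459 100;0.0282 -0.0064 0 0 0 -0.0459 100;0.0282 -0.0064 0 0 0 -0.0459 100;0.0282 -0.0064 0 0 0 -0.0459 100;0.0282 -0.0064 0 0 0 -0.0459 100;0.0282 -0.0064 0 0 0 -0.0459 100;0.0282 -0.0064 0 0 0 -0.0459 100;0.0282 -0.0064 0 0 0 -0.0459 100;0.0282 -0.0064 0 0 0 -0.0459 100;0.0282 -0.0064 0 0 0 -0.0459 100",
  grip_force=20,
)

```text
clock: 1.38
eef_pos: [0.3822, -0.4209, 0.2245]
orientation: [2.94, 1.107, 0.0]
wrist_force: [0.6, -0.6, 0.1]
opening: 0.0938
grip_force: 0.0
```

Emit:
drive_tool(
  series="0.0282 -0.0064 0 0 0 -0.0459 100;0.0282 -0.0064 0 0 0 -0.0459 100;0.0282 -0.0064 0 0 0 -0.0459 100;0.0282 -0.0064 0 0 0 -0.0459 100;0.0282 -0.0064 0 0 0 -0.0459 100;0.0282 -0.0064 0 0 0 -0.0459 100;0.0282 -0.0064 0 0 0 -0.0459 100;0.0282 -0.0064 0 0 0 -0.0459 100;0.0282 -0.0064 0 0 0 -0.0459 100;0.0282 -0.0064 0 0 0 -0.0459 100",
)

```text
clock: 2.22
eef_pos: [0.4994, -0.1593, 0.2246]
orientation: [2.611, 1.746, 0.0]
wrist_force: [-0.0, -0.9, -0.4]
opening: 0.0939
grip_force: 0.0
```

Emit:
drive_tool(
  series="0.0282 -0.0064 0 0 0 -0.0459 100;0.0282 -0.0064 0 0 0 -0.0459 100;0.0282 -0.0064 0 0 0 -0.0459 100;0.0282 -0.0064 0 0 0 -0.0459 100;0.0282 -0.0064 0 0 0 -0.0459 100;0.0282 -0.0064 0 0 0 -0.0459 100;0.0282 -0.0064 0 0 0 -0.0459 100;0.0282 -0.0064 0 0 0 -0.0459 100;0.0282 -0.0064 0 0 0 -0.0459 100;0.0282 -0.0064 0 0 0 -0.0459 100",
)

```text
clock: 3.05
eef_pos: [0.4885, 0.1272, 0.2246]
orientation: [2.146, 2.295, 0.0]
wrist_force: [0.5, -0.0, -0.0]
opening: 0.0941
grip_force: 0.0
```

Emit:
drive_tool(
  series="-0.002 0 0.02 0 0 0 100;0 0 0.02 0 0 0 70;0 0 0.02 0 0 0 55;0 0 0.02 0 0 0 55;0 0 0.02 0 0 0 55;0 0 0.007 0 0 0 55;0 0 0 0 0 0 55",
)

```text
clock: 3.63
eef_pos: [0.4882, 0.1237, 0.1163]
orientation: [-2.147, -2.291, 0.003]
wrist_force: [-0.7, -0.2, -0.0]
opening: 0.0578
grip_force: 0.0
```

```bash
python3 - <<'E'
from h import *
a=grab_frame('scene');b=grab_frame('top')
f=lambda i,x,y:cv2.resize(i[y:y+100,x:x+100,::-1],(400,400),interpolation=cv2.INTER_CUBIC)
cv2.imwrite('pics/near.png',np.hstack([f(a,213,190),f(b,200,170)]))
s=observe();print(s['eef_pos'],s['orientation'],s['qpos'].round(2) if hasattr(s['qpos'],'round') else s['qpos'],s['clock'])
for z in(.095,.067,.115): print(np.round(proj('scene',(.489,.125,z)),1))
E
```

```text
[0.48926499 0.12405884 0.11820527] [2.14791112e+00 2.29248662e+00 7.47658267e-04] [ 0.2   0.41 -0.62  1.99  0.31  0.84 -0.52] 3.7333
[263.4 229.6]
[263.4 241.7]
[263.3 220.6]
```

View pics/near.png

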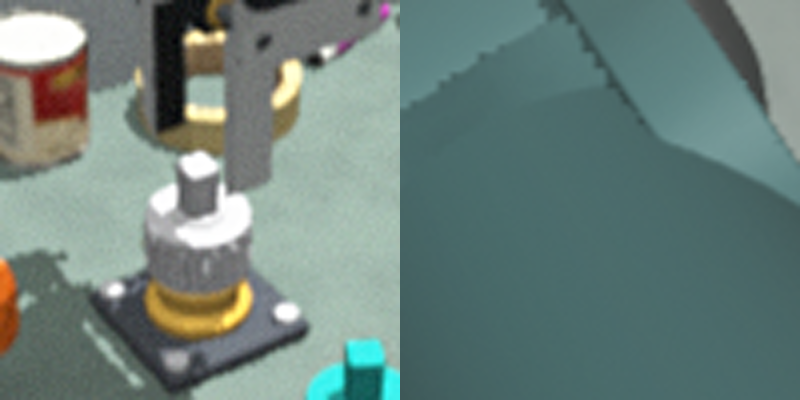

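The scene crop shows the head's top at pixel (263,231), where the estimate puts it. The open fingers stand on either side of it and just above. I'll go down and grip.

Emit:
drive_tool(
  series="0.001 0 0.012 0 0 0 55;0 0 0.012 0 0 0 55;0 0 0.005 0 0 0 55;0 0 0 0 0 0 55;0 0 0 0 0 0 0;0 0 0 0 0 0 0;0 0 0 0 0 0 0;0 0 0 0 0 0 0;0 0 0 0 0 0 0;0 0 0 0 0 0 0",
  grip_force=25,
)

```text
clock: 4.57
eef_pos: [0.4891, 0.1248, 0.0887]
orientation: [2.148, 2.292, 0.001]
wrist_force: [0.7, -1.9, -0.5]
opening: 0.0159
grip_force: 25.0
```

```bash
python3 -c "
from h import *
s=observe();print({k:np.round(v,3) for k,v in s.items()})"
```

```text
{'clock': np.float64(4.567), 'qpos': array([ 0.178,  0.453, -0.591,  2.006,  0.353,  0.782, -0.556]), 'qd': array([ 0.001,  0.001,  0.004, -0.001,  0.003, -0.002, -0.001]), 'tau': array([-5.0600e-01, -6.8171e+01, -1.0108e+01, -2.8648e+01, -5.5300e-01,
        6.9200e-01,  5.8000e-02]), 'eef_pos': array([0.489, 0.125, 0.089]), 'orientation': array([2.148e+00, 2.292e+00, 1.000e-03]), 'wrist_force': array([ 0.718, -1.942, -0.453]), 'torque': array([-0.53 , -0.298,  0.003]), 'grip_force': np.float64(24.978), 'opening': np.float64(0.016)}
```

Emit:
drive_tool(
  series="0 0 0 0 0 -0.05 0;0 0 0 0 0 -0.05 0;0 0 0 0 0 -0.05 0;0 0 0 0 0 -0.05 0;0 0 0 0 0 0 0;0 0 0 0 0 0 0",
)

```text
clock: 5.07
eef_pos: [0.4894, 0.1242, 0.0887]
orientation: [1.911, 2.492, 0.0]
wrist_force: [3.0, -4.9, 2.4]
opening: 0.0172
grip_force: 26.2
```

```bash
python3 -c "
from h import *
s=observe();print({k:np.round(s[k],3) for k in('torque','wrist_force','orientation','opening','eef_pos')})"
```

```text
{'torque': array([-1.219, -0.896, -0.54 ]), 'wrist_force': array([ 3.012, -4.887,  2.366]), 'orientation': array([1.911, 2.492, 0.   ]), 'opening': np.float64(0.017), 'eef_pos': array([0.489, 0.124, 0.089])}
```

The opening grew from 15.9 to 17.2 mm with 0.54 N m of torque, so the head slipped and the cap is blocked this way. I'll go back and on clockwise.

Emit:
drive_tool(
  series="0 0 0 0 0 0.1 0;0 0 0 0 0 0.1 0;0 0 0 0 0 0.08 0;0 0 -0.0003 0 0 0.08 0;0 0 -0.0003 0 0 0.08 0;0 0 0 0 0 0 0",
)

```text
clock: 5.57
eef_pos: [0.4885, 0.125, 0.089]
orientation: [-2.412, -2.012, 0.001]
wrist_force: [0.7, 0.3, -3.0]
opening: 0.0165
grip_force: 24.3
```

```bash
python3 -c "
from h import *
s=observe();print({k:np.round(s[k],3) for k in('torque','wrist_force','orientation','opening','eef_pos')})"
```

```text
{'torque': array([ 0.001, -0.124, -0.02 ]), 'wrist_force': array([ 0.673,  0.312, -3.038]), 'orientation': array([-2.412e+00, -2.012e+00,  1.000e-03]), 'opening': np.float64(0.017), 'eef_pos': array([0.489, 0.125, 0.089])}
```

It gives clockwise: almost no torque, and the head is nearly square in the pads. Turning on.

Emit:
drive_tool(
  series="0 0 -0.0003 0 0 0.08 0;0 0 -0.0003 0 0 0.08 0;0 0 -0.0003 0 0 0.08 0;0 0 -0.0003 0 0 0.08 0;0 0 -0.0003 0 0 0.08 0;0 0 -0.0003 0 0 0.08 0;0 0 -0.0003 0 0 0.08 0;0 0 0 0 0 0 0",
)

```text
clock: 6.23
eef_pos: [0.4884, 0.1249, 0.091]
orientation: [-2.872, -1.272, 0.001]
wrist_force: [-0.7, -1.0, -3.1]
opening: 0.0166
grip_force: 24.4
```

Emit:
drive_tool(
  series="0 0 -0.0003 0 0 0.08 0;0 0 -0.0003 0 0 0.08 0;0 0 -0.0003 0 0 0.08 0;0 0 -0.0003 0 0 0.08 0;0 0 0 0 0 0.08 0;0 0 0 0 0 0.08 0;0 0 0 0 0 0.08 0;0 0 0 0 0 0.08 0;0 0 0 0 0 0 0;0 0 0 0 0 0 0",
)

```text
clock: 7.07
eef_pos: [0.4882, 0.1252, 0.092]
orientation: [-3.126, -0.316, 0.002]
wrist_force: [-4.2, 2.5, -5.0]
opening: 0.0162
grip_force: 24.4
```

```bash
python3 - <<'E'
from h import *
s=observe();o=s['orientation'];print({k:np.round(s[k],3) for k in('torque','wrist_force','opening','eef_pos','qpos')},2*np.arctan2(o[1],o[0]))
a=grab_frame('scene');cv2.imwrite('pics/turn.png',cv2.resize(a[200:290,213:313,::-1],(600,540),interpolation=cv2.INTER_CUBIC))
E
```

```text
{'torque': array([0.653, 1.057, 0.   ]), 'wrist_force': array([-4.203,  2.505, -5.015]), 'opening': np.float64(0.016), 'eef_pos': array([0.488, 0.125, 0.092]), 'qpos': array([-0.084,  0.397, -0.272,  2.013,  0.152,  0.752, -1.816])} -6.081587821389092
```

View pics/turn.png

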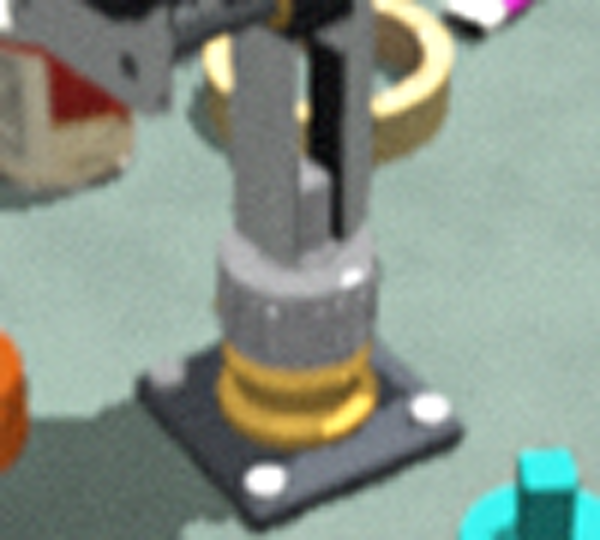

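The cap sits higher on the neck with the fingers square on its head, and it has turned about 80° with no torque. I'll lift gently and watch the force.

Emit:
drive_tool(
  series="0 0 -0.003 0 0 0 0;0 0 -0.004 0 0 0 0;0 0 -0.004 0 0 0 0;0 0 0 0 0 0 0",
  grip_force=35,
)

```text
clock: 7.45
eef_pos: [0.4888, 0.125, 0.1042]
orientation: [-3.126, -0.31, 0.0]
wrist_force: [-5.8, 2.4, -1.0]
opening: 0.0159
grip_force: 34.3
```

Wrist force stays small, so it is coming off. Now the full lift.

Emit:
drive_tool(
  series="0 0 -0.008 0 0 0 0;0 0 -0.01 0 0 0 0;0 0 -0.012 0 0 0 0;0 0 -0.014 0 0 0 0;0 0 -0.014 0 0 0 0;0 0 -0.012 0 0 0 0;0 0 -0.01 0 0 0 0;0 0 -0.005 0 0 0 0;0 0 0 0 0 0 0;0 0 0 0 0 0 0",
)

```text
clock: 8.28
eef_pos: [0.4889, 0.1247, 0.1884]
orientation: [3.127, 0.307, 0.001]
wrist_force: [-0.7, -1.3, -3.8]
opening: 0.0157
grip_force: 34.2
```

```bash
python3 - <<'E'
from h import *
s=observe();print({k:np.round(s[k],3) for k in('torque','wrist_force','opening','eef_pos','clock','qd')})
a=grab_frame('scene');cv2.imwrite('pics/lift.png',cv2.resize(a[150:300,170:390,::-1],(792,540),interpolation=cv2.INTER_CUBIC))
E
```

```text
{'torque': array([-0.031,  0.005, -0.021]), 'wrist_force': array([-0.66 , -1.258, -3.793]), 'opening': np.float64(0.016), 'eef_pos': array([0.489, 0.125, 0.188]), 'clock': np.float64(8.283), 'qd': array([-0.001,  0.013,  0.003,  0.011, -0.001, -0.003, -0.002])}
```

View pics/lift.png

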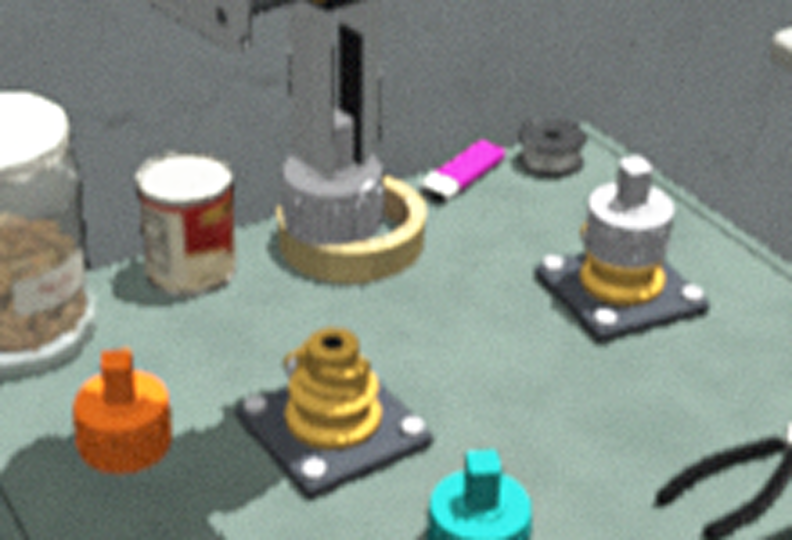

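The cap is held upright about 10 cm above the bare neck, and the other cap, the tape and the tin are untouched. One settling move, then I hand in.

Emit:
drive_tool(
  series="0 0 0 0 0 0 0;0 0 0 0 0 0 0;0 0 0 0 0 0 0;0 0 0 0 0 0 0",
)

```text
clock: 8.67
eef_pos: [0.4888, 0.1248, 0.1881]
orientation: [-3.127, -0.307, 0.001]
wrist_force: [-0.5, 0.4, -3.4]
opening: 0.0161
grip_force: 34.2
```

```bash
python3 -c "
from station import *
print(sign_off())"
```

```text
the job is handed in; nothing more can be done
None
```

The left outlet's cap unscrewed clockwise (left-handed thread), and I handed the job in at 8.7 s with the cap held upright about 10 cm above its outlet; the other cap, tape and tin look untouched in the last picture, and the hand-in returned no verdict.

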